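# Crank on the coffee mill, mug on its hook

## Task

Tidy up the coffee corner: first fit the crank with the red knob back onto the coffee mill's square shaft, pushed fully home, and let it go. Then hang the blue mug by its handle on the hook of the mug stand and leave it hanging there. Do not knock over or push away the yellow mug, red tumbler, coffee jar or sugar bowl.

Things in the scene. Friction and masses are not known exactly. Their poses are not given: they have to be found in the camera images.
- crank: Mill crank, lying flat as it will sit on the mill, 180 g. Origin: hub's underside centre, z up. Hub: dark steel block 30 x 30 x 34 mm tall, 14.5 mm square bore right through along z, sides parallel to its x and y; grip it across its y faces. Flat bright arm at the bottom (16 wide, 6 thick) along +x to an upright red knob (26 mm diameter, top at 40 mm) 95 mm from the bore's axis.
- mill: Coffee mill, fixed: wooden box 120 x 120 mm, 100 mm tall, with a brass dome up to 126 mm and the vertical spindle on top. Origin: centre of its underside; its small drawer looks to -x.
- spindle_seat (a point): On the spindle's axis, top of its round 36 mm collar, 136 mm above the table: the hub's underside rests here when home. A 12 x 12 mm square steel shaft stands 30 mm up from here (top 4 mm stepped to 9.5 and 6.5 mm as lead-in), sides parallel to this point's x and y; turns with the spindle. Any of the four quarter turns of the crank fits.
- spindle (a joint): Turn of the mill's spindle about the vertical relative to the mill (rad, anticlockwise from above); it turns stiffly (0.06 N m friction).
- blue_mug: Blue mug, upright: cylinder 66 mm outer diameter, 95 mm tall, wall 4 mm, open on top, about 260 g. Origin: centre of its underside, z up. Handle: a D-shaped loop of 10 mm bar in the mug's y-z plane on its +y side, out to 78 mm from the axis; its opening (y 33 to 68 mm, z 21 to 73 mm) lets a bar pass along the mug's x axis.
- blue_mug_loop (a point): Centre of the opening in the blue mug's handle, 51 mm along +y from the mug's axis and 47 mm above its underside; axes as the mug's.
- stand: Mug stand, fixed. Origin: centre of the foot's underside. Dark foot 124 mm diameter, 14 thick; wooden post 18 mm diameter, top at 215 mm. One flat hook of two 8 mm dark steel rods 12 mm apart (20 mm wide over all, 8 mm thick) leaves the post at 170 mm height along the stand's -x, rising to 182 mm at 85 mm out, then turns up to its end 94 mm out, 198 mm high (centre line).
- hook_mid (a point): Point on the hook's centre line 50 mm out from the post axis, 177 mm above the table; axes as the stand's (the hook points to -x).
- hook_tip (a point): Centre of the hook's upturned end, 94 mm out from the post axis, 198 mm above the table.
- yellow_mug: Yellow bystander mug, upright: cylinder 66 mm outer diameter, 95 mm tall, wall 4 mm, open on top, about 260 g. Origin: centre of its underside, z up. The same shape as the blue mug. Leave it.
- tumbler: Red plastic tumbler, bystander, 72 mm rim diameter, 130 mm tall; origin at the centre of its underside.
- coffee_jar: Amber glass coffee jar with a black cap, bystander, 76 mm diameter, 110 mm tall; origin at the centre of its underside.
- sugar_bowl: White sugar bowl, bystander, 90 mm rim diameter, 50 mm tall; origin at the centre of its underside.

How it is judged:
By the outcome, as a careful person would: the job done as asked, in the order asked, and still so for the second after the job is handed in, with the robot touching nothing.
It also fails if it takes over 72 s, if anything falls off the work surface, if the arm or the gripper's body presses on something with over 40 N, if the wrist force passes 120 N, or if a joint passes its speed limit or range.

## Robot

A 7-joint arm with a two-finger parallel gripper is mounted at the origin on the work surface. World frame = base frame: x ahead of the robot, y to its left, z up, the work surface at z = 0. Lengths are in mm, angles in degrees, forces in N, time in s.
With the tool pointing down it reaches from about 400 to 875 mm from the base axis. Payload 4.4 kg.
Tool frame: the origin (TCP) lies on the centre line of the jaws, within the pads' length; the fingertips stand 8 mm ahead of it and the grasp point (between the pads) lies 11 mm behind it; z points along the fingers, y is the line along which they close (so a half turn about z gives the same grasp; the last joint's range is limited). The gripper opens to 85 mm and grips with 20 to 120 N. Pads are 22 mm wide; open, the fingers measure 114 mm over their backs; the gripper's body (76 mm by 85 mm) begins 54 mm behind the grasp point. The pads swing forward as they close: fully open they stand 13 mm farther back than shut.
Start: joints at [-74.301, 36.005, 2.206, 86.941, -1.547, 57.084, -1.146], TCP at [216.621, 612.856, 239.313] pointing down, gripper open.
Joint ranges: [-175.42, 175.42], [-21.48, 121.26], [-71.46, 75.88], [10.55, 141.38], [-63.04, 243.04], [13.31, 113.54], [-168.57, 168.57]. Speed limits (degrees/s): [147.25, 147.25, 180, 180, 180, 180, 180].

## Interface

Orientations are given as a 3x3 rotation matrix whose columns are the frame's x, y, z axes.
In Python, from bench import ctrl gives the robot as it stands.
- The arm moves only by the tool carry_out, never from a script. Its argument "steps" is one flat list of numbers, 7 for each row, row after row: the shift along the tool's x, y, z in m, then the turn, a rotation vector about the tool's x, y, z in rad, then the opening, from 0 (shut) to 1 (fully open). A call has 1 to 12 rows; each row shifts and turns the commanded pose from where the row before left it, along the tool's axes as they then stand; what a row does not reach is not made up. A row lasts 1/8 s, in which the tool goes at most 62.5 mm and 10.7 degrees, less where a joint would pass 70% of its speed; a pose out of reach is approached as far as the arm can. A call is refused whole if a number of a shift passes 0.0625 or a number of a turn 0.188, either way. A call with a gripper value outside its range is refused whole. The fingers move at their own pace and stop on an object; "newtons" is the grip in N (left out, the last holds). Time passes only in rows, so rows that do not move let the fingers close. It gives the time, the measured TCP pose, the force, the opening and the grip force at its end, in the units of the state.
- ctrl.state(): the state, without advancing time (a new reading comes with each control period).
- ctrl.capture(name): name is "side" or "top" or "wrist"; returns the picture (480x640x3 uint8, red, green, blue); there is no depth.
- ctrl.camera_info(name): a dict with "intrinsics" (3x3 intrinsics, pixels), "origin" and "attitude" of the camera in the world; the wrist camera has in their place "tool_from_camera" (4x4, takes a point from camera to tool coordinates, whose origin is the TCP and whose axes are the flange's). Camera axes: x right, y down, z forward; pixel columns grow to the right and rows downward; lengths in mm; the calibration is good to about 2 mm. A picture is of the moment at which its call begins: read the wrist's pose just before it. camera_info takes no time and is no camera call.
- ctrl.finish_job(): hands the job in; it is judged then, once.
Trained networks look in the newest picture that a camera, given by its name, has taken for a name from the list of things; names that differ only in an ending like _2 or _b are one class to them, and where a whole thing is asked for, a point or a joint stands for the part that bears it (a point fixed in the world has none). Each returns a list of dicts, best first, with "confidence" (0 to 1); they miss things now and then, are a little off and sometimes report something else, mostly with a low value. They report only what shows in the picture. A call takes as long as a camera call.
- ctrl.look_for(thing, camera): "position" ([x, y, z] in mm, in world coordinates, good to about 4 mm: the middle of the surface that is visible of it).
The state is a dict: "t": time; "qpos": joint angles; "dq": joint speeds; "effort": joint torques, N m; "ee_pos": TCP position; "ee_rot": TCP orientation; "contact_force": force on the tool from outside, world axes, zero at the start; "torque": the same for the moment, N m; "opening": finger opening in mm; "grip_force": force on a finger pad.
Only numpy, scipy, OpenCV 4.12 (cv2) and the standard library are available. Lean on these libraries where they do the work, as an engineer would, in place of code of your own. Each camera call takes 0.05 s, during which the arm holds its last target. There are 200 camera calls.

## Working session

There is one attempt and no reset: what is moved stays moved. The work goes in short steps, Python scripts to look and compute and a tool call to move; the robot and the scene stay as the last step left them, time stands still between calls to the robot, and variables do not carry over. Pictures are saved under pics/ and viewed, at most 10 in all, crops included, and the job is handed in when it is done.

Besides the shell and the picture viewer there is one more tool, called by a JSON object that holds its "api" and its "payload". carry_out: Moves the arm, as the interface text tells. Its arguments: {"type":"object","properties":{"steps":{"type":"array"},"newtons":{"type":"number"}},"required":["steps"]}

```bash
ls; mkdir -p pics
python3 - <<'E'
from bench import ctrl
import numpy as np, cv2
np.set_printoptions(precision=4,suppress=True)
s=ctrl.state(); print(s['t'],s['ee_pos'],np.array(s['ee_rot']),s['opening'])
for c in ['side','top']:
    cv2.imwrite(f'pics/{c}0.png',ctrl.capture(c)[:,:,::-1]); i=ctrl.camera_info(c); print(c,{k:np.array(v).tolist() for k,v in i.items()})
print(ctrl.camera_info('wrist'))
for c in ['top','side']:
    for n in ['crank','mill','spindle_seat','blue_mug','blue_mug_loop','stand','hook_mid','hook_tip','yellow_mug','tumbler','coffee_jar','sugar_bowl']:
        print(c,n,[(np.round(r['position']),round(r['confidence'],2)) for r in ctrl.look_for(n,c)[:2]])
print(ctrl.state()['t'])
E
```

```text
pics
0.0 [216.4318 612.2759 238.4026] [[-0.9428  0.3333 -0.0006]
 [ 0.3333  0.9428 -0.0018]
 [-0.     -0.0019 -1.    ]] 84.95042069258103
side {'intrinsics': [[534.3214863708197, 0.0, 306.24671871401137], [0.0, 534.3214863708197, 235.14571801857446], [0.0, 0.0, 1.0]], 'origin': [497.09050035067895, 862.6120191558093, 823.5361043670615], 'attitude': [[-0.9977262757612306, -0.02888306267775854, 0.0608937381507954], [-0.06572559546276349, 0.6169159114150985, -0.7842798635333842], [-0.014913911515431649, -0.7864989045976041, -0.6174115712473154]]}
top {'intrinsics': [[623.3915128289779, 0.0, 329.4203330956823], [0.0, 623.3915128289779, 236.9436608112162], [0.0, 0.0, 1.0]], 'origin': [303.4478899685475, -2.8754381830448033, 1760.2750836360392], 'attitude': [[0.0021656757187925053, -0.9870900782920861, 0.1601514507770834], [-0.9998856570475823, -0.004534328610872989, -0.014426111554166914], [0.014966050888784329, -0.1601018963078581, -0.9869870313836056]]}
{'intrinsics': array([[339.0622,   0.    , 314.8   ],
       [  0.    , 339.0622, 241.6458],
       [  0.    ,   0.    ,   1.    ]]), '
[... 1007 characters left out ...]
e spindle_seat [(array([ 669., -208.,  135.]), 0.69), (array([452., 212.,  64.]), 0.41)]
side blue_mug [(array([456., 213.,  61.]), 0.77)]
side blue_mug_loop [(array([451., 212.,  63.]), 0.74)]
side stand [(array([646., 254.,  14.]), 0.96)]
side hook_mid [(array([649., 256.,  17.]), 0.92)]
side hook_tip [(array([640., 255.,  17.]), 0.67), (array([455., -22.,  19.]), 0.63)]
side yellow_mug [(array([ 433., -196.,   71.]), 0.69), (array([ 668., -208.,  136.]), 0.35)]
side tumbler [(array([532., 432.,  99.]), 0.93), (array([453., 212.,  62.]), 0.7)]
side coffee_jar [(array([ 530., -413.,   70.]), 0.66)]
side sugar_bowl [(array([704., -20.,  34.]), 0.93), (array([ 664., -204.,  132.]), 0.17)]
1.3
```

View pics/side0.png

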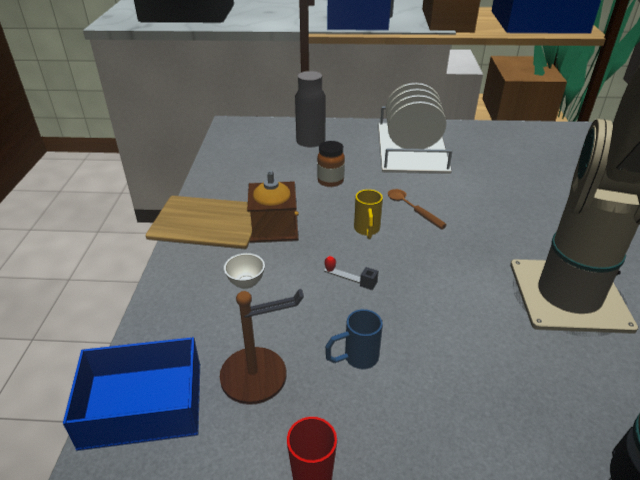

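View pics/top0.png

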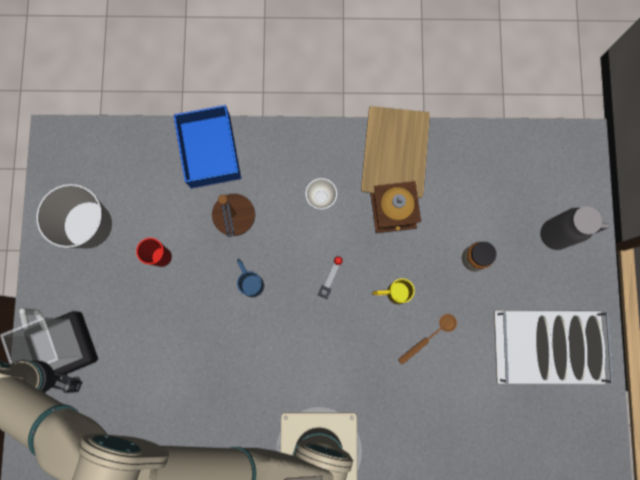

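Side view: crank hub (370,272), knob (330,258), spindle top (270,175), hook tip (300,294), blue mug rim (365,323) with its handle to the left. Top view: hub (324,293), knob (338,260), spindle (398,201), hook tip (229,235), mug (251,284), handle end (239,262).

```bash
cat > h.py <<'E'
import numpy as np, cv2
from bench import ctrl
from scipy.spatial.transform import Rotation as Ro
np.set_printoptions(precision=3,suppress=True)
def cam(n,s=None):
    i=ctrl.camera_info(n); K=np.array(i['intrinsics'])
    if n!='wrist': return K,np.array(i['attitude']),np.array(i['origin'])
    s=s or ctrl.state(); T=np.array(i['tool_from_camera']); R=np.array(s['ee_rot'])
    return K,R@T[:3,:3],R@T[:3,3]+np.array(s['ee_pos'])
def ray(c,p):
    K,R,o=c; d=R@np.linalg.solve(K,[p[0],p[1],1.]); return o,d/np.linalg.norm(d)
def atz(c,p,z): o,d=ray(c,p); return o+d*(z-o[2])/d[2]
def proj(c,X):
    K,R,o=c; q=K@(R.T@(np.array(X,float)-o)); return q[:2]/q[2]
def tri(c1,p1,c2,p2):
    (o,d),(q,e)=ray(c1,p1),ray(c2,p2)
    t=np.linalg.lstsq(np.c_[d,-e],q-o,rcond=None)[0]; a,b=o+t[0]*d,q+t[1]*e
    return (a+b)/2,np.linalg.norm(a-b)
def rel(s,pos,xdir=None,n=1):
    """move from state pose to pos, tool down with tool x along xdir(deg): tool-axis shift mm, rotvec"""
    R=np.array(s['ee_rot'])
    print('shift mm in tool',R.T@(np.array(pos)-s['ee_pos']))
    if xdir is not None:
        a=np.radians(xdir); x=np.array([np.cos(a),np.sin(a),0]); z=np.array([0,0,-1.])
        print('rotvec',Ro.from_matrix(R.T@np.c_[x,np.cross(z,x),z]).as_rotvec())
def yaw(s): R=np.array(s['ee_rot']); return np.degrees(np.arctan2(R[1,0],R[0,0]))
E
python3 - <<'E'
from h import *
S,T=cam('side'),cam('top')
P=dict(hub=((370,271),(324,292)),knob=((330,258),(338,260)),spin=((270,174),(398,201)),tip=((300,294),(229,235)),mug=((365,323),(251,284)),post=((244,297),(223,200)))
for k,(a,b) in P.items(): print(k,*tri(S,a,T,b))
s=ctrl.state(); print(s['ee_pos'],yaw(s)); rel(s,[450,-30,240],xdir=None)
E
```

```text
hub [427.901 -13.281  39.719] 1.8403192500750178
knob [516.591 -51.899  40.389] 2.239972188364037
spin [ 661.14  -206.249  161.573] 3.487162706134296
tip [559.486 228.545 200.026] 1.8751614537883516
mug [445.263 182.881  86.597] 1.8718331515975626
post [649.479 245.492 205.156] 0.6395348044868924
[216.623 612.842 239.325] 160.52892498719015
shift mm in tool [-434.309 -528.286   -0.702]
```

{"api": "carry_out", "payload": {"steps": [-0.038, -0.0475, 0, 0, 0, 0, 1, -0.038, -0.0475, 0, 0, 0, 0, 1, -0.038, -0.0475, 0, 0, 0, 0, 1, -0.038, -0.0475, 0, 0, 0, 0, 1, -0.038, -0.0475, 0, 0, 0, 0, 1, -0.038, -0.0475, 0, 0, 0, 0, 1, -0.038, -0.0475, 0, 0, 0, 0, 1, -0.038, -0.0475, 0, 0, 0, 0, 1, -0.038, -0.0475, 0, 0, 0, 0, 1, -0.038, -0.0475, 0, 0, 0, 0, 1, -0.038, -0.0475, 0, 0, 0, 0, 1, 0, 0, 0, 0, 0, 0, 1]}}

```text
t: 2.8
ee_pos: [437.9, -24.4, 239.7]
ee_rot: [[-0.939, 0.343, 0.002], [0.343, 0.939, -0.002], [-0.003, -0.001, -1.0]]
contact_force: [-0.0, 0.0, 0.4]
opening: 85.4
grip_force: 0.0
```

{"api": "carry_out", "payload": {"steps": [0, 0, 0.02, 0, 0, 0, 1, 0, 0, 0, 0, 0, 0, 1, 0, 0, 0, 0, 0, 0, 1]}}

```text
t: 3.18
ee_pos: [436.7, -18.4, 219.7]
ee_rot: [[-0.943, 0.332, 0.0], [0.332, 0.943, 0.0], [-0.0, 0.0, -1.0]]
contact_force: [-0.5, 0.7, -0.1]
opening: 85.8
grip_force: 0.0
```

Run:
```python
from h import *
s=ctrl.state(); im=ctrl.capture('wrist'); cv2.imwrite('pics/w1.png',im[:,:,::-1]); print(s['t'],s['ee_pos'],yaw(s))
c=cam('wrist',s)
hsv=cv2.cvtColor(im,cv2.COLOR_RGB2HSV)
m=((hsv[...,0]<8)|(hsv[...,0]>172))&(hsv[...,1]>150)&(hsv[...,2]>60)
n,l,st,ce=cv2.connectedComponentsWithStats(m.astype(np.uint8)); 
for i in range(1,n):
    if st[i,4]>80: print('red',st[i],ce[i],atz(c,ce[i],32))
for X in ([428,-13,34],[516,-52,40]): print(proj(c,X))
```

```text
3.175 [436.688 -18.37  219.715] 160.60485466133468
red [299 282  23  26 452] [310.206 294.485] [514.728 -51.87   32.   ]
[317.789 206.533]
[310.405 299.117]
```

View pics/w1.png

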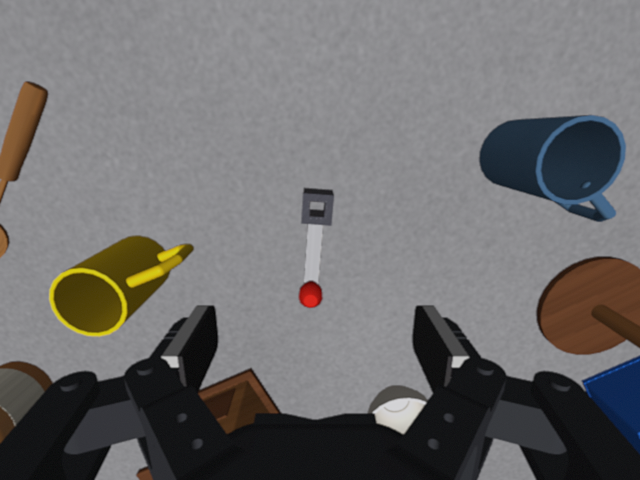

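The wrist view shows the hub's top face around (317,208) and the knob at (310,294), which matches the fixed-camera estimate. The crank lies free between the yellow and blue mugs. I'll go lower for a finer look.

{"api": "carry_out", "payload": {"steps": [0.009, 0.003, 0.04, 0, 0, 0.07, 1, 0, 0, 0.04, 0, 0, 0, 1, 0, 0, 0, 0, 0, 0, 1, 0, 0, 0, 0, 0, 0, 1]}}

```text
t: 3.72
ee_pos: [430.0, -13.2, 140.4]
ee_rot: [[-0.917, 0.398, 0.002], [0.398, 0.917, 0.0], [-0.002, 0.001, -1.0]]
contact_force: [0.1, -0.4, 0.6]
opening: 85.3
grip_force: 0.0
```

Run:
```python
from h import *
s=ctrl.state(); im=ctrl.capture('wrist'); print(s['t'],s['ee_pos'],yaw(s))
c=cam('wrist',s)
p=proj(c,[428,-13,34]); print(p)
x,y=p.astype(int); cr=im[y-75:y+165,x-120:x+120]
cv2.imwrite('pics/w2.png',cv2.resize(cr,None,fx=2.5,fy=2.5,interpolation=cv2.INTER_CUBIC)[:,:,::-1]); print('crop origin',x-120,y-75)
```

```text
3.725 [430.043 -13.165 140.447] 156.53220159889904
[314.759 239.287]
crop origin 194 164
```

View pics/w2.png

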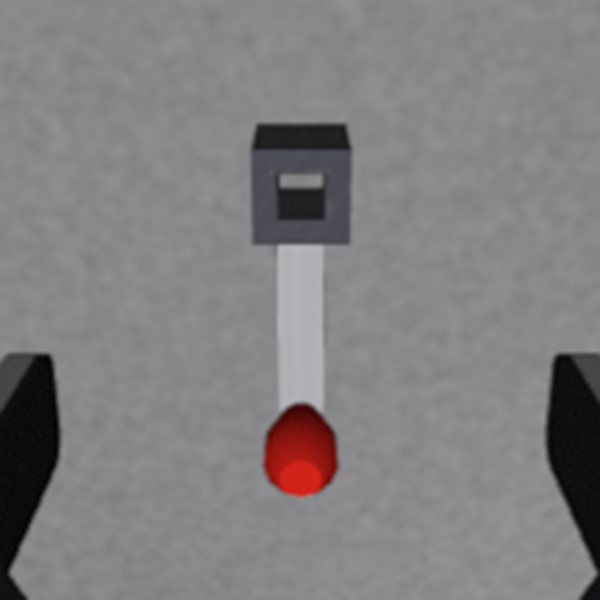

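The crop shows the hub's top face at crop (252–350, 150–243), square to the image, with the arm running straight down. So the yaw is right.

Run:
```python
from h import *
s=ctrl.state(); c=cam('wrist',s)
f=lambda u,v:(194+u/2.5,164+v/2.5)
q=[atz(c,f(*p),34) for p in ((252,150),(350,150),(350,243),(252,243))]
print([np.linalg.norm(q[i]-q[i-1]) for i in range(4)]); h=np.mean(q,0); print(h)
# height: triangulate hub top with side cam/top cam clicks
for n,p in (('side',(370,271)),('top',(324,292))): print(n,tri(c,f(301,196.5),cam(n),p))
d=q[1]-q[0]; e=q[2]-q[1]; print(np.degrees(np.arctan2(d[1],d[0])),np.degrees(np.arctan2(e[1],e[0])))
rel(s,[h[0],h[1],13],156.5)
```

```text
[np.float64(29.401075233032074), np.float64(28.876915707683807), np.float64(29.404960450993144), np.float64(29.93678992727512)]
[431.041 -14.491  34.   ]
side (array([427.908, -13.157,  40.278]), np.float64(2.0135305997132398))
top (array([428.709, -13.436,  40.935]), np.float64(0.06809466179931835))
66.42010710729942 -22.55129558580415
shift mm in tool [ -0.802  -1.045 127.749]
rotvec [0.001 0.003 0.   ]
```

{"api": "carry_out", "payload": {"steps": [-0.0005, -0.001, 0.045, 0, 0, 0, 1, 0, 0, 0.045, 0, 0, 0, 1, 0, 0, 0.035, 0, 0, 0, 1, 0, 0, 0, 0, 0, 0, 1, 0, 0, 0, 0, 0, 0, 0, 0, 0, 0, 0, 0, 0, 0, 0, 0, 0, 0, 0, 0, 0, 0, 0, 0, 0, 0, 0, 0, 0, 0, 0, 0, 0, 0, 0], "newtons": 50}}

```text
t: 4.9
ee_pos: [427.0, -6.4, 48.5]
ee_rot: [[-0.917, 0.398, -0.009], [0.398, 0.917, 0.023], [0.018, 0.018, -1.0]]
contact_force: [0.3, -0.3, -0.2]
opening: -0.3
grip_force: 0.0
```

Run:
```python
from h import *
s=ctrl.state(); print(np.array(s['qpos']),s['ee_pos'],np.array(s['ee_rot']))
```

```text
[-10.023  40.63   12.04  129.618 -40.471  14.184 105.376] [427.037  -6.353  48.526] [[-0.917  0.398 -0.009]
 [ 0.398  0.917  0.023]
 [ 0.018  0.018 -1.   ]]
```

```bash
cat > kin.py <<'E'
from h import *
from scipy.optimize import least_squares
import itertools
def fk(q,sg,L):
    q=np.radians(np.array(q)*sg); z=lambda a:Ro.from_euler('z',a).as_matrix(); y=lambda a:Ro.from_euler('y',a).as_matrix()
    d1,L1,L2,Lt,a1,a2,a3,a4=L; v=lambda x,w:np.array([x,0,w])
    R=z(q[0]); p=R@v(0,d1); R=R@y(q[1])@z(q[2]); p=p+R@v(a1,L1); R=R@y(q[3])
    p=p+R@v(a2,0); R=R@z(q[4]); p=p+R@v(0,L2); R=R@y(q[5]); p=p+R@v(a3,0); R=R@z(q[6]); p=p+R@v(0,Lt)
    return R,p
E
python3 - <<'E'
from kin import *
s=ctrl.state()
D=[([-74.301,36.005,2.206,86.941,-1.547,57.084,-1.146],np.array([[-0.9428,0.3333,-0.0006],[0.3333,0.9428,-0.0018],[0,-0.0019,-1]]),np.array([216.6,612.86,239.3])),
   (s['qpos'],np.array(s['ee_rot']),np.array(s['ee_pos']))]
L0=[300,350,350,200,0,0,0,0]; out=[]
for sg in itertools.product([1,-1],repeat=7):
    Rs=[fk(q,sg,L0)[0].T@R for q,R,p in D]
    out.append((Ro.from_matrix(Rs[0].T@Rs[1]).magnitude(),sg,Ro.from_matrix(Rs[0]).as_rotvec(degrees=True),Rs))
out.sort(key=lambda o:o[0])
for o in out[:4]:
    sg=np.array(o[1]); print(np.degrees(o[0]),sg,o[2])
    r=least_squares(lambda L:np.concatenate([fk(q,sg,np.r_[L,0,0,0,0])[1]-p for q,R,p in D]),L0[:4])
    print(r.x,r.fun)
E
```

```text
0.10848299765845179 [-1  1 -1  1 -1  1 -1] [ 0.088  0.083 89.999]
[-705.695  544.522  391.572 -720.034] [-26.621   7.339   2.753  -0.082  -0.036  -2.753]
2.9459146312682267 [-1 -1 -1 -1 -1 -1 -1] [ 0.085  0.087 89.999]
[2001.714 -690.572 -186.108 1457.906] [ -57.588  -73.746 -153.009   62.799   26.201  153.009]
8.067276404150093 [ 1 -1  1 -1  1 -1  1] [  0.103  -0.048 -51.06 ]
[11659.704  -717.223  1035.829 10168.961] [-375.527 -193.241  108.351  -64.198   26.819 -108.351]
8.450271518875741 [1 1 1 1 1 1 1] [  0.099  -0.051 -51.06 ]
[-10363.685    571.172   -830.364  -9431.089] [-344.56  -274.326 -258.606 -127.079   53.056  258.606]
```

```bash
cat > samp.py <<'E'
from h import *; import json,os
s=ctrl.state(); L=json.load(open('s.json')) if os.path.exists('s.json') else []
L.append([list(map(float,s['qpos'])),np.array(s['ee_rot']).tolist(),list(map(float,s['ee_pos']))]); json.dump(L,open('s.json','w')); print(s['t'],np.array(s['qpos']))
E
python3 samp.py
```

```text
4.9 [-10.023  40.63   12.04  129.618 -40.471  14.184 105.376]
```

{"api": "carry_out", "payload": {"steps": [0, 0, -0.05, 0, 0, 0, 1, 0, 0, -0.05, 0, 0, 0, 1, 0, 0, 0, 0, 0, 0, 1]}}

```text
t: 5.28
ee_pos: [430.0, -8.8, 151.0]
ee_rot: [[-0.918, 0.398, -0.003], [0.398, 0.917, 0.023], [0.012, 0.02, -1.0]]
contact_force: [0.0, -0.5, -0.6]
opening: 54.5
grip_force: 0.0
```

```bash
python3 samp.py
```

```text
5.275 [-21.636  30.146  28.771 126.153 -30.946  30.854  97.632]
```

{"api": "carry_out", "payload": {"steps": [0, 0, 0, 0, 0.15, 0, 1, 0, 0, 0, 0, 0.15, 0, 1, 0, 0, 0, 0, 0, 0, 1]}}

```text
t: 5.65
ee_pos: [429.2, -9.8, 146.7]
ee_rot: [[-0.873, 0.399, -0.28], [0.375, 0.917, 0.139], [0.312, 0.016, -0.95]]
contact_force: [0.0, -0.4, -0.0]
opening: 85.6
grip_force: 0.0
```

```bash
python3 samp.py
python3 - <<'E'
from kin import *; import json
D=json.load(open('s.json'))+[[[-74.301,36.005,2.206,86.941,-1.547,57.084,-1.146],None,[216.621,612.856,239.313]]]
sg=np.array([-1,1,-1,1,-1,1,-1])
r=least_squares(lambda L:np.concatenate([fk(q,sg,L)[1]-p for q,R,p in D]+[1e-3*(L-[300,350,350,200,0,0,0,0])]),[300,350,350,200,0,0,0,0])
print(r.x,r.fun[:-8])
E
```

```text
5.65 [-15.165  38.249  28.232 112.842 -27.408  54.289  97.428]
[387.889 495.96  371.901 334.509  22.189  -2.025 -26.239   0.   ] [ -4.85    3.596   4.595   6.912   0.162   0.167  -0.845  -0.139  -6.612
 -25.375   7.198   1.851]
```

```bash
cat >> h.py <<'E'
def tgt(s,pos,R):
    """tool-axis shift (m) and rotvec to pose; shift given in present tool axes"""
    R0=np.array(s['ee_rot']); print('shift',R0.T@(np.array(pos)-s['ee_pos'])/1000,'rot',Ro.from_matrix(R0.T@R).as_rotvec())
def down(a,tilt=0):
    a=np.radians(a); x=np.array([np.cos(a),np.sin(a),0]); z=np.array([0,0,-1.])
    return np.c_[x,np.cross(z,x),z]@Ro.from_euler('y',tilt,degrees=True).as_matrix()
E
python3 - <<'E'
from h import *
s=ctrl.state(); R=down(156.7,17.5); g=np.array([430.5,-14,25])
tgt(s,g+11*R[:,2]-[0,0,0]+np.array([0,0,70]),R); tgt(s,g+11*R[:,2],R); print(s['ee_pos'],g+11*R[:,2])
print(R.T@[0,0,-1])
E
```

```text
shift [-0.019 -0.004  0.059] rot [ 0.017 -0.012  0.001]
shift [-0.041 -0.005  0.126] rot [ 0.017 -0.012  0.001]
[429.178  -9.834 146.689] [427.462 -12.692  14.509]
[-0.301  0.     0.954]
```

{"api": "carry_out", "payload": {"steps": [-0.019, -0.004, 0.059, 0.017, -0.012, 0.001, 1, -0.009, 0, 0.0285, 0, 0, 0, 1, 0, 0, 0, 0, 0, 0, 1, 0, 0, 0, 0, 0, 0, 1]}}

```text
t: 6.15
ee_pos: [426.3, -11.1, 57.3]
ee_rot: [[-0.877, 0.395, -0.275], [0.376, 0.919, 0.119], [0.3, 0.001, -0.954]]
contact_force: [0.6, 0.3, 0.2]
opening: 85.5
grip_force: 0.0
```

```bash
python3 samp.py
python3 - <<'E'
from h import *
s=ctrl.state(); R=down(156.7,17.5); g=np.array([430.5,-14,25])
tgt(s,g+11*R[:,2],R); print(s['ee_pos'])
im=ctrl.capture('wrist'); c=cam('wrist',s); x,y=proj(c,[431,-14,34]).astype(int); print(x,y)
cv2.imwrite('pics/w3.png',im[:,:,::-1])
E
```

```text
6.15 [-12.603  46.381  23.614 115.903 -33.036  42.958 102.333]
shift [-0.014 -0.001  0.04 ] rot [0.001 0.001 0.001]
[426.261 -11.14   57.294]
314 315
```

View pics/w3.png

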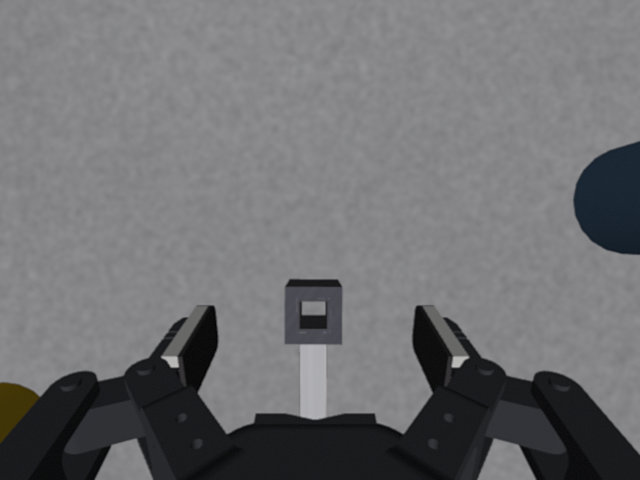

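The hub's top is at (313,315), exactly where predicted and midway between the fingers. I'll go down and grip.

{"api": "carry_out", "payload": {"steps": [-0.007, -0.0005, 0.02, 0, 0, 0, 1, -0.0065, -0.0005, 0.02, 0, 0, 0, 1, 0, 0, 0, 0, 0, 0, 1, 0, 0, 0, 0, 0, 0, 0, 0, 0, 0, 0, 0, 0, 0, 0, 0, 0, 0, 0, 0, 0, 0, 0, 0, 0, 0, 0, 0, 0, 0, 0, 0, 0, 0, 0], "newtons": 60}}

```text
t: 7.2
ee_pos: [427.2, -12.3, 15.0]
ee_rot: [[-0.877, 0.394, -0.275], [0.376, 0.919, 0.12], [0.3, 0.002, -0.954]]
contact_force: [1.1, -0.3, 6.7]
opening: 29.1
grip_force: 59.8
```

{"api": "carry_out", "payload": {"steps": [0.006, 0, -0.019, 0, 0, 0, 0, 0.0185, 0, -0.0585, 0, 0, 0, 0, 0.0185, 0, -0.0585, 0, 0, 0, 0, 0.0185, 0, -0.0585, 0, 0, 0, 0, 0.0155, 0, -0.049, 0, 0, 0, 0, 0, 0, 0, 0, -0.1525, 0, 0, 0, 0, 0, 0, -0.1525, 0, 0, 0, 0, 0, 0, 0, 0, 0]}}

```text
t: 8.2
ee_pos: [423.3, -11.2, 270.4]
ee_rot: [[-0.92, 0.393, -0.002], [0.393, 0.92, 0.004], [0.004, 0.003, -1.0]]
contact_force: [1.7, 0.4, -2.6]
opening: 29.2
grip_force: 59.9
```

{"api": "carry_out", "payload": {"steps": [-0.049, -0.013, 0, 0, 0, 0, 0, -0.049, -0.013, 0, 0, 0, 0, 0, -0.049, -0.013, 0, 0, 0, 0, 0, -0.049, -0.013, 0, 0, 0, 0, 0, -0.049, -0.013, 0, 0, 0, 0, 0, -0.049, -0.013, 0, 0, 0, 0, 0, -0.049, -0.013, 0, 0, 0, 0, 0, 0, 0, 0, 0, 0, 0, 0, 0, 0, 0, 0, 0, 0, 0]}}

```text
t: 9.32
ee_pos: [705.1, -231.9, 268.1]
ee_rot: [[-0.919, 0.395, -0.003], [0.395, 0.919, 0.003], [0.004, 0.001, -1.0]]
contact_force: [-0.4, 0.1, -2.1]
opening: 29.1
grip_force: 59.9
```

```bash
python3 samp.py
python3 - <<'E'
from h import *
s=ctrl.state(); print(s['ee_pos'],yaw(s),np.array(s['ee_rot']),s['opening'],s['contact_force'])
im=ctrl.capture('wrist'); c=cam('wrist',s); print(proj(c,[661,-208,166]),proj(c,[661,-208,136]))
cv2.imwrite('pics/w4.png',im[:,:,::-1])
print([(r['position'],r['confidence']) for r in ctrl.look_for('spindle_seat','wrist')])
E
```

```text
9.325 [  1.267  46.806  32.92   67.388 -24.583  72.676  99.764]
[ 705.114 -231.869  268.106] 156.73910555479398 [[-0.919  0.395 -0.003]
 [ 0.395  0.919  0.003]
 [ 0.004  0.001 -1.   ]] 29.147518806708256 [-0.357  0.054 -2.118]
[322.071 175.737] [321.243 171.08 ]
[([665.9, -211.1, 139.0], 0.86)]
```

View pics/w4.png

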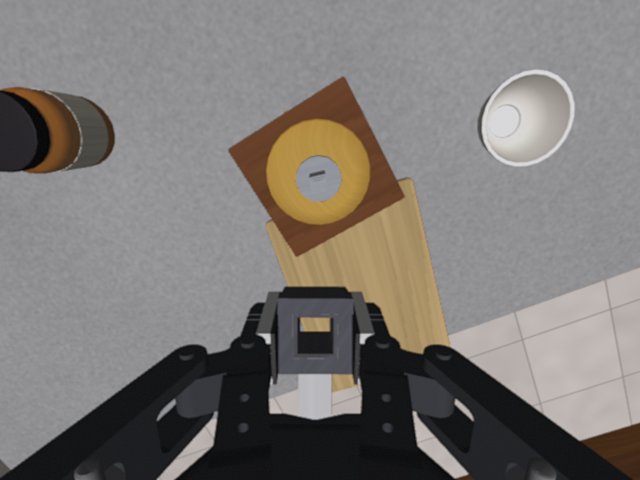

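Spindle at (318,175) with its collar, hub in the grasp around (315,325). I'll go lower for a sharper look and compare both views.

Run:
```python
import cv2; im=cv2.imread('pics/w4.png'); cv2.imwrite('pics/a.png',cv2.resize(im[145:205,288:348],(400,400),interpolation=cv2.INTER_CUBIC))
from h import *; import json
s=ctrl.state(); json.dump([np.array(s['ee_rot']).tolist(),list(map(float,s['ee_pos']))],open('v1.json','w'))
```

{"api": "carry_out", "payload": {"steps": [0, 0, 0.035, 0, 0, 0, 0, 0, 0, 0.03, 0, 0, 0, 0, 0, 0, 0, 0, 0, 0, 0, 0, 0, 0, 0, 0, 0, 0]}}

```text
t: 9.93
ee_pos: [706.5, -231.2, 206.2]
ee_rot: [[-0.919, 0.394, 0.002], [0.394, 0.919, 0.001], [-0.002, 0.001, -1.0]]
contact_force: [-0.0, 0.6, -1.3]
opening: 29.3
grip_force: 59.8
```

Run:
```python
from h import *; import json
s=ctrl.state(); print(s['t'],s['ee_pos'],yaw(s)); im=ctrl.capture('wrist')[:,:,::-1]; cv2.imwrite('pics/w5.png',im); c=cam('wrist',s)
json.dump([np.array(s['ee_rot']).tolist(),list(map(float,s['ee_pos']))],open('v2.json','w'))
p=proj(c,[661,-208,166]).astype(int); print(p,'spindle crop origin',p-40)
x,y=p; b=cv2.resize(im[y-40:y+40,x-40:x+40],(400,400),interpolation=cv2.INTER_CUBIC)
h=cv2.resize(im[270:420,240:390],(300,300),interpolation=cv2.INTER_CUBIC)  # x2
a=cv2.imread('pics/a.png')
M=np.zeros((600,800,3),np.uint8); M[:400,:400]=a[:400]; M[:400,400:]=b; M[400:600,:]=cv2.resize(im[275:375,115:515],(800,200)); cv2.imwrite('pics/m1.png',M)
```

```text
9.925 [ 706.52  -231.172  206.167] 156.82034816992646
[322 187] spindle crop origin [282 147]
```

View pics/m1.png

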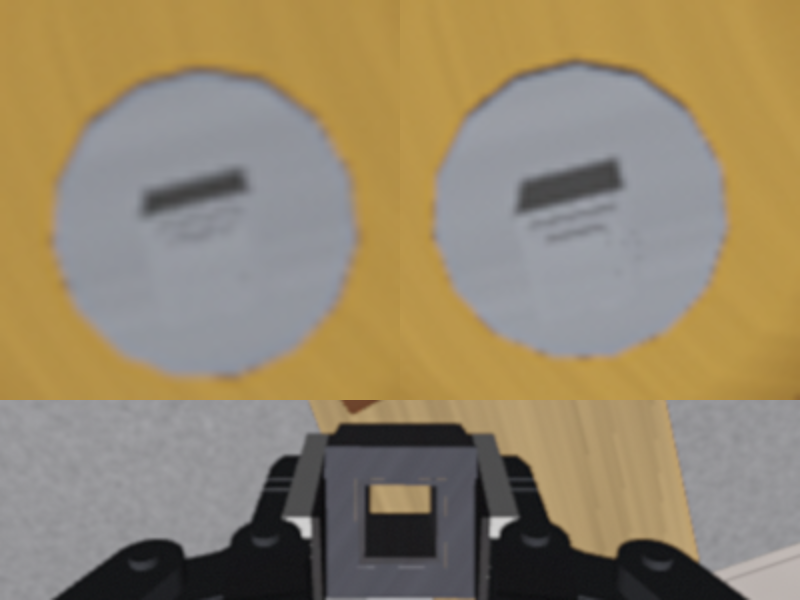

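The shaft's rear face is dark. Its upper edge (crop (522,181)–(618,158)) is the foot, and its lower edge ((515,213)–(623,187)) is the shoulder at z≈162, with two steps above it. The collar is centred near (580,208). The hub sits square in the pads, with the bore centred near strip (399,521).

Run:
```python
from h import *; import json
K=cam('wrist')[0]
def C(f):
    R,p=json.load(open(f)); return cam('wrist',dict(ee_rot=R,ee_pos=p)),np.array(R),np.array(p)
c2,R2,p2=C('v2.json'); c1,_,_=C('v1.json')
b=lambda u,v:(282+(u-400)/5,147+v/5)
a=lambda u,v:(288+u/400*60,145+v/400*60)
# heights by triangulation between both views (corner foot / shoulder)
print('foot L',tri(c1,a(146,190),c2,b(522,181)),'R',tri(c1,a(240,169),c2,b(618,158)))
print('should L',tri(c1,a(142,213),c2,b(515,213)),'R',tri(c1,a(247,188),c2,b(623,187)))
tx=R2[:,0]
for z,L,Rr in ((162,(515,213),(623,187)),(136,(522,181),(618,158))):
    l,r=atz(c2,b(*L),z),atz(c2,b(*Rr),z); d=r-l; n=np.array([-d[1],d[0],0])/np.linalg.norm(d); n*=-np.sign(n@tx)
    print(z,'len',np.linalg.norm(d),'ang',np.degrees(np.arctan2(d[1],d[0])),'centre',(l+r)/2+6*n)
print('collar',atz(c2,b(580,208),136),atz(c1,a(205,222),136))
# hub in tool
Rg=np.array([[-0.877,0.394,-0.275],[0.376,0.919,0.12],[0.3,0.002,-0.954]]); pg=np.array([427.2,-12.3,15.])
for P in ([430.7,-14,34],[430.7,-14,0]):
    t=Rg.T@(np.array(P)-pg); print('pred hub in tool',t,'px',proj(c2,R2@t+p2))
D=down(156.7); print('crank in tool rot', Ro.from_matrix(Rg.T@D).as_rotvec(degrees=True))
print('bore seen',115+399/2,275+(521-400)/2)
```

```text
foot L (array([ 657.631, -215.261,  152.62 ]), np.float64(1.2477926112908768)) R (array([ 663.013, -205.253,  124.226]), np.float64(0.780421762033341))
should L (array([ 657.011, -215.103,  177.872]), np.float64(1.2569823062641352)) R (array([ 661.005, -204.929,  161.798]), np.float64(1.1411988591404914))
162 len 11.71115674902714 ang 80.25244221061756 centre [ 665.733 -212.257  162.   ]
136 len 11.84967531776007 ang 80.11931442048389 centre [ 666.219 -212.234  136.   ]
collar [ 665.042 -211.905  136.   ] [ 665.864 -210.852  136.   ]
pred hub in tool [  1.991  -0.145 -19.293] px [316.209 336.18 ]
pred hub in tool [-8.209 -0.213 13.143] px [315.827 316.326]
crank in tool rot [  0.097 -17.456   0.093]
bore seen 314.5 335.5
```

```bash
cat > ins.py <<'E'
from h import *
T0=np.array([-8.2,0.,13.1])
def go(xy,z,yw=170.2):
    s=ctrl.state(); R=down(yw,17.5); p=np.array([*xy,z])-R@T0; tgt(s,p,R)
    R0=np.array(s['ee_rot']); print('crank origin now',R0@T0+s['ee_pos'],'target tcp',p,'shift in target axes',R.T@(p-s['ee_pos'])/1000)
    print('up/down 1mm in tool',R.T@[0,0,-1]); print('q',np.array(s['qpos']))
E
python3 -c "
from ins import *
go((666,-211.3),185)"
```

```text
shift [0.049 0.002 0.007] rot [ 0.037  0.307 -0.232]
crank origin now [ 714.335 -234.76   193.539] target tcp [ 662.175 -210.639  199.959] shift in target axes [0.043 0.013 0.021]
up/down 1mm in tool [-0.301  0.     0.954]
q [  1.226  49.486  31.718  71.827 -26.128  65.553 101.322]
```

{"api": "carry_out", "payload": {"steps": [0, 0, 0, 0.0123, 0.1023, -0.0773, 0, 0, 0, 0, 0.0123, 0.1023, -0.0773, 0, 0, 0, 0, 0.0123, 0.1023, -0.0773, 0, 0.0215, 0.0065, 0.0105, 0, 0, 0, 0, 0.0215, 0.0065, 0.0105, 0, 0, 0, 0, 0, 0, 0, 0, 0, 0, 0, 0, 0, 0, 0, 0, 0, 0]}}

```text
t: 10.85
ee_pos: [662.7, -210.8, 199.0]
ee_rot: [[-0.94, 0.17, -0.296], [0.162, 0.985, 0.051], [0.3, -0.0, -0.954]]
contact_force: [1.0, -0.4, -1.5]
opening: 28.8
grip_force: 59.9
```

Run:
```python
from ins import *
go((666,-211.3),176)
s=ctrl.state(); im=ctrl.capture('wrist')[:,:,::-1]; cv2.imwrite('pics/w6.png',im); c=cam('wrist',s)
A=im[240:440,215:415]; M=cv2.resize(A,(600,600),interpolation=cv2.INTER_CUBIC); cv2.imwrite('pics/m2.png',M)
R=np.array(s['ee_rot'])
for P in ([666,-211.3,162],[666,-211.3,166]): print(proj(c,P))
for zz in (0,34): print(proj(c,R@T0+s['ee_pos']+[0,0,zz]))
```

```text
shift [-0.002  0.     0.008] rot [-0.  0.  0.]
crank origin now [ 666.525 -211.494  184.058] target tcp [ 662.175 -210.639  190.959] shift in target axes [-0.002  0.     0.008]
up/down 1mm in tool [-0.301  0.     0.954]
q [  3.041  55.44   28.932  60.812 -19.253  85.852 108.783]
[316.395 306.553]
[316.429 308.018]
[316.395 316.612]
[316.788 336.467]
```

View pics/m2.png

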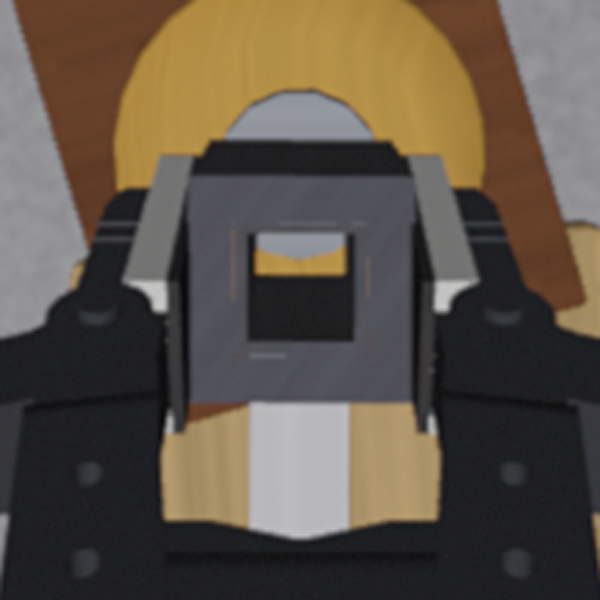

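Hub bore (crop column 301) and collar (298–300) are in line to within about 0.3 mm. I'll descend gently.

{"api": "carry_out", "payload": {"steps": [-0.002, 0, 0.008, 0, 0, 0, 0, -0.0012, 0, 0.0038, 0, 0, 0, 0, -0.0012, 0, 0.0038, 0, 0, 0, 0, -0.0006, 0, 0.0019, 0, 0, 0, 0, -0.0006, 0, 0.0019, 0, 0, 0, 0, -0.0006, 0, 0.0019, 0, 0, 0, 0, -0.0006, 0, 0.0019, 0, 0, 0, 0, 0, 0, 0, 0, 0, 0, 0, 0, 0, 0, 0, 0, 0, 0]}}

```text
t: 12.02
ee_pos: [661.1, -210.3, 173.2]
ee_rot: [[-0.939, 0.17, -0.299], [0.162, 0.985, 0.052], [0.303, 0.001, -0.953]]
contact_force: [0.8, -0.9, -1.5]
opening: 29.3
grip_force: 59.9
```

```bash
python3 -c "
from ins import *
go((666,-211.3),140); print(ctrl.state()['torque'])"
```

```text
shift [-0.007 -0.     0.017] rot [ 0.001 -0.003 -0.   ]
crank origin now [ 664.849 -210.938  158.253] target tcp [ 662.175 -210.639  154.959] shift in target axes [-0.007 -0.     0.017]
up/down 1mm in tool [-0.301  0.     0.954]
q [  2.986  56.662  28.591  62.373 -19.638  83.368 109.055]
[-0.104 -0.638  0.032]
```

{"api": "carry_out", "payload": {"steps": [-0.0014, 0, 0.0037, 0, 0, 0, 0, -0.0014, 0, 0.0037, 0, 0, 0, 0, -0.0012, 0, 0.0038, 0, 0, 0, 0, -0.0012, 0, 0.0038, 0, 0, 0, 0, -0.0009, 0, 0.0028, 0, 0, 0, 0, 0, 0, 0, 0, 0, 0, 0]}}

```text
t: 12.78
ee_pos: [661.1, -210.3, 154.0]
ee_rot: [[-0.939, 0.171, -0.3], [0.162, 0.985, 0.052], [0.304, 0.0, -0.953]]
contact_force: [0.3, 0.8, -1.6]
opening: 29.0
grip_force: 59.9
```

```bash
python3 -c "
from ins import *
go((665.5,-211.3),136); print(ctrl.state()['torque'])"
```

```text
shift [-0.002 -0.     0.003] rot [ 0.001 -0.004 -0.   ]
crank origin now [ 664.895 -210.978  139.065] target tcp [ 661.675 -210.639  150.959] shift in target axes [-0.001 -0.     0.003]
up/down 1mm in tool [-0.301  0.     0.954]
q [  3.005  57.718  28.331  63.167 -19.963  81.645 109.215]
[-0.042 -0.442  0.015]
```

{"api": "carry_out", "payload": {"steps": [-0.0006, 0, 0.0019, 0, 0, 0, 0, -0.0003, 0, 0.00095, 0, 0, 0, 0, -0.0003, 0, 0.00095, 0, 0, 0, 0, 0, 0, 0, 0, 0, 0, 0]}}

```text
t: 13.28
ee_pos: [661.2, -210.4, 151.1]
ee_rot: [[-0.939, 0.171, -0.299], [0.162, 0.985, 0.052], [0.304, 0.0, -0.953]]
contact_force: [-1.2, 1.1, 2.4]
opening: 29.0
grip_force: 60.5
```

{"api": "carry_out", "payload": {"steps": [-0.0003, 0, 0.00095, 0, 0, 0, 0, -0.0003, 0, 0.00095, 0, 0, 0, 0, 0, 0, 0, 0, 0, 0, 0]}}

```text
t: 13.65
ee_pos: [661.2, -210.4, 151.0]
ee_rot: [[-0.939, 0.171, -0.299], [0.162, 0.985, 0.052], [0.304, 0.001, -0.953]]
contact_force: [-2.5, 1.4, 10.3]
opening: 29.3
grip_force: 61.5
```

The crank is home: its origin height is 136.06 and there is 12 N of seating force. I'll release and retreat.

{"api": "carry_out", "payload": {"steps": [0.0007, 0, -0.0023, 0, 0, 0, 0, 0, 0, 0, 0, 0, 0, 1, 0, 0, 0, 0, 0, 0, 1, 0, 0, 0, 0, 0, 0, 1, 0, 0, 0, 0, 0, 0, 1, 0, 0, -0.02, 0, 0, 0, 1, 0, 0, -0.04, 0, 0, 0, 1, 0, 0, -0.06, 0, 0, 0, 1, 0, 0, 0, 0, -0.152, 0, 1, 0, 0, 0, 0, -0.152, 0, 1, 0, 0, 0, 0, 0, 0, 1]}}

```text
t: 15.02
ee_pos: [692.9, -216.6, 265.4]
ee_rot: [[-0.985, 0.174, -0.009], [0.174, 0.985, 0.003], [0.009, 0.002, -1.0]]
contact_force: [-0.3, 0.1, 0.2]
opening: 85.4
grip_force: 0.0
```

Run:
```python
from h import *
s=ctrl.state(); im=ctrl.capture('wrist'); cv2.imwrite('pics/w7.png',im[:,:,::-1])
print(s['t'],s['ee_pos'],yaw(s)); tgt(s,[445,150,260],down(yaw(s)))
T=cam('top'); S=cam('side'); t=ctrl.capture('top'); d=ctrl.capture('side')
cv2.imwrite('pics/top1.png',t[:,:,::-1]); cv2.imwrite('pics/side1.png',d[:,:,::-1])
z=lambda im,x,y,w,h,W,H:cv2.resize(im[y:y+h,x:x+w],(W,H),interpolation=cv2.INTER_CUBIC)
M=np.zeros((600,800,3),np.uint8); 
M[:300,:400]=z(t,205,185,80,120,200,300).repeat(2,1) if 0 else z(t,200,195,80,60,400,300)
M[:300,400:]=z(t,205,250,80,60,400,300)
M[300:,:400]=z(d,225,140,100,75,400,300)
M[300:,400:]=z(d,230,270,160,120,400,300); cv2.imwrite('pics/m3.png',M[:,:,::-1])
```

```text
15.025 [ 692.905 -216.624  265.371] 169.97029532622366
shift [0.308 0.318 0.009] rot [ 0.002 -0.009 -0.   ]
```

View pics/m3.png

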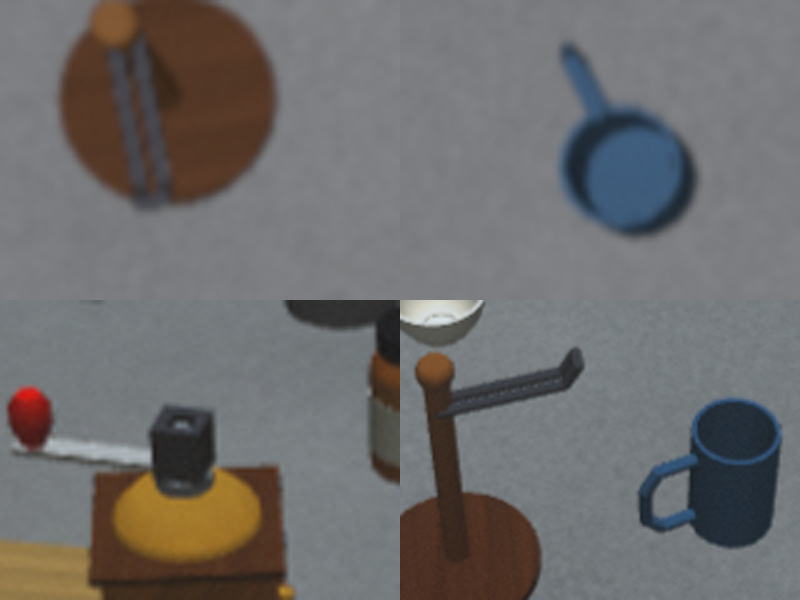

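The crank sits level on the mill. Top crop: hook from the post (114,25) to the tip (150,198), mug rim centre (627,168), handle end (568,47). Side crop: rim centre (735,430), hook tip (575,352), rod root (441,408). I'll measure from these.

Run:
```python
from h import *
S,T=cam('side'),cam('top')
t1=lambda u,v:(200+u/5-.4,195+v/5-.4); t2=lambda u,v:(205+(u-400)/5-.4,250+v/5-.4); s4=lambda u,v:(230+(u-400)/2.5-.3,270+(v-300)/2.5-.3)
rim=tri(T,t2(627,168),S,s4(735.5,430)); print('rim',rim)
print('rim at z95',atz(T,t2(627,168),95),atz(S,s4(735.5,430),95))
print('handle end (z47-73)',atz(T,t2(568,47),65),atz(S,s4(642,505),45))
print('tip',tri(T,t1(150,200),S,s4(573,356)),atz(T,t1(150,200),200),atz(S,s4(573,356),200))
print('root',tri(T,t1(125,45),S,s4(444,406)))
print('posttop at 215',atz(T,t1(114,25),210),atz(S,s4(435,368),210))
print('foot',atz(T,t1(168,98),14))
```

```text
rim (array([447.266, 184.937,  92.104]), np.float64(1.184859440573056))
rim at z95 [447.603 184.528  95.   ] [446.884 187.745  95.   ]
handle end (z47-73) [516.303 221.594  65.   ] [513.632 219.502  45.   ]
tip (array([560.776, 226.692, 202.368]), np.float64(0.6022222525097165)) [561.472 227.032 200.   ] [560.715 224.331 200.   ]
root (array([647.131, 246.504, 170.993]), np.float64(1.4417982214702714))
posttop at 215 [649.757 246.285 210.   ] [648.483 250.187 210.   ]
foot [651.174 245.843  14.   ]
```

{"api": "carry_out", "payload": {"steps": [0.034, 0.0353, 0.001, 0, 0, 0, 1, 0.034, 0.0353, 0.001, 0, 0, 0, 1, 0.034, 0.0353, 0.001, 0, 0, 0, 1, 0.034, 0.0353, 0, 0, 0, 0, 1, 0.034, 0.0353, 0, 0, 0, 0, 1, 0.034, 0.0353, 0, 0, 0, 0, 1, 0.034, 0.0353, 0, 0, 0, 0, 1, 0.034, 0.0353, 0, 0, 0, 0, 1, 0.034, 0.0353, 0, 0, 0, 0, 1, 0, 0, 0, 0, 0, 0.18, 1, 0, 0, 0, 0, 0, 0.18, 1, 0, 0, 0, 0, 0, 0.18, 1]}}

```text
t: 16.68
ee_pos: [452.1, 149.7, 264.2]
ee_rot: [[-0.755, 0.656, -0.003], [0.656, 0.755, 0.001], [0.003, -0.002, -1.0]]
contact_force: [-0.8, -0.8, 0.4]
opening: 85.1
grip_force: 0.0
```

{"api": "carry_out", "payload": {"steps": [0, 0, 0, 0, 0, 0.18, 1, 0, 0, 0, 0, 0, 0.18, 1, 0, 0, 0, 0, 0, 0.18, 1, 0, 0, 0, 0, 0, 0.18, 1, 0, 0, 0, 0, 0, 0.18, 1, 0, 0, 0, 0, 0, 0.18, 1, 0, 0, 0, 0, 0, 0.18, 1, 0, 0, 0, 0, 0, 0.18, 1, 0, 0, 0, 0, 0, 0.18, 1, 0, 0, 0, 0, 0, 0.12, 1, 0, 0, 0, 0, 0, 0, 1]}}

```text
t: 18.05
ee_pos: [451.7, 149.3, 263.9]
ee_rot: [[0.769, 0.639, -0.003], [0.639, -0.769, -0.001], [-0.003, -0.001, -1.0]]
contact_force: [0.0, 0.0, -1.0]
opening: 85.2
grip_force: 0.0
```

Run:
```python
from h import *
s=ctrl.state(); print(s['t'],s['ee_pos'],yaw(s),np.array(s['qpos']))
print(np.array(s['ee_rot']))
```

```text
18.05 [451.671 149.333 263.864] 39.75151975365035 [-65.422  36.705  70.993 112.923 -40.306  60.712 -26.252]
[[ 0.769  0.639 -0.003]
 [ 0.639 -0.769 -0.001]
 [-0.003 -0.001 -1.   ]]
```

{"api": "carry_out", "payload": {"steps": [0.02, -0.031, 0, 0, 0, 0, 1, 0, 0, 0, 0, 0, 0.11, 1, 0, 0, 0, 0, 0, 0.11, 1, 0, 0, 0, 0, 0, 0, 1, 0, 0, 0, 0, 0, 0, 1]}}

```text
t: 18.68
ee_pos: [446.1, 185.4, 263.9]
ee_rot: [[0.89, 0.456, -0.004], [0.456, -0.89, 0.001], [-0.003, -0.003, -1.0]]
contact_force: [0.5, 0.7, 0.1]
opening: 85.1
grip_force: 0.0
```

Run:
```python
from h import *
s=ctrl.state(); im=ctrl.capture('wrist'); cv2.imwrite('pics/w8.png',im[:,:,::-1]); print(s['t'],s['ee_pos'],yaw(s),np.array(s['qpos']))
c=cam('wrist',s)
hsv=cv2.cvtColor(im,cv2.COLOR_RGB2HSV); 
m=((hsv[...,0]>98)&(hsv[...,0]<115)&(hsv[...,1]>90)).astype(np.uint8); m[380:]=0
n,l,st,ce=cv2.connectedComponentsWithStats(m)
for i in range(1,n):
    if st[i,4]>300: print(st[i],ce[i])
print('pred rim centre',proj(c,[447.3,186,95]))
for a in range(0,360,45): print(a,proj(c,[447.3+33*np.cos(np.radians(a)),186+33*np.sin(np.radians(a)),95]))
d=np.radians(27.2); print('handle tip top',proj(c,[447.3+78*np.cos(d),186+78*np.sin(d),65]),'hook tip',proj(c,[561,226,202]))
print([(r['position'],r['confidence']) for r in ctrl.look_for('blue_mug','wrist')],[(r['position'],r['confidence']) for r in ctrl.look_for('blue_mug_loop','wrist')])
```

```text
18.675 [446.099 185.401 263.932] 27.130078936833158 [-69.6    38.629  72.809 111.91  -42.242  62.687 -41.276]
[ 279  130   70  121 4562] [313.564 207.394]
pred rim centre [314.586 219.447]
0 [331.333 187.622]
45 [303.195 185.37 ]
90 [282.255 203.414]
135 [280.925 230.003]
180 [298.802 249.441]
225 [325.283 251.451]
270 [345.977 235.015]
315 [348.964 208.667]
handle tip top [314.466 130.412] hook tip [345.044  45.914]
[([443.8, 188.5, 60.6], 0.78), ([609.5, 227.9, 12.5], 0.34)] [([441.1, 187.8, 59.4], 0.93)]
```

Blob and predicted rim/handle outlines agree to within 1 px. I'll descend in stages.

{"api": "carry_out", "payload": {"steps": [0.0013, 0, 0.05, 0, 0, 0, 1, 0, 0, 0.05, 0, 0, 0, 1, 0, 0, 0.05, 0, 0, 0, 1, 0, 0, 0, 0, 0, 0, 1, 0, 0, 0, 0, 0, 0, 1]}}

```text
t: 19.45
ee_pos: [447.2, 185.7, 115.3]
ee_rot: [[0.892, 0.453, -0.002], [0.453, -0.892, 0.001], [-0.002, -0.002, -1.0]]
contact_force: [0.2, 0.4, -0.2]
opening: 85.4
grip_force: 0.0
```

Run:
```python
from h import *
s=ctrl.state(); print(s['ee_pos'],yaw(s),np.array(s['qpos'])); tgt(s,[447.3,186,66],down(27.2))
```

```text
[447.249 185.709 115.271] 26.930348475933375 [-60.391  48.308  57.368 120.302 -59.438  47.063 -28.2  ]
shift [ 0.    -0.     0.049] rot [-0.002  0.002 -0.005]
```

{"api": "carry_out", "payload": {"steps": [0, 0, 0.012, 0, 0, 0, 1, 0, 0, 0.013, 0, 0, 0, 1, 0, 0, 0, 0, 0, 0, 1]}}

```text
t: 19.82
ee_pos: [446.9, 186.4, 90.3]
ee_rot: [[0.891, 0.453, -0.002], [0.453, -0.891, 0.003], [-0.001, -0.004, -1.0]]
contact_force: [0.6, -0.1, 0.8]
opening: 85.4
grip_force: 0.0
```

Run:
```python
from h import *
s=ctrl.state(); print(s['ee_pos'],yaw(s),np.array(s['qpos'])); tgt(s,[447.3,186,66],down(27.2))
```

```text
[446.902 186.423  90.343] 26.960983834853096 [-57.52   48.657  51.65  121.107 -61.181  42.468 -27.355]
shift [0.    0.001 0.024] rot [-0.004  0.001 -0.004]
```

{"api": "carry_out", "payload": {"steps": [0, 0, 0.01, 0, 0, 0, 1, 0, 0, 0.01, 0, 0, 0, 1, 0, 0, 0, 0, 0, 0, 1]}}

```text
t: 20.2
ee_pos: [446.6, 186.2, 70.0]
ee_rot: [[0.891, 0.453, -0.003], [0.453, -0.891, 0.002], [-0.002, -0.004, -1.0]]
contact_force: [0.5, -0.3, 0.4]
opening: 85.8
grip_force: 0.0
```

Run:
```python
from h import *
s=ctrl.state(); print(s['ee_pos'],yaw(s),np.array(s['qpos'])); tgt(s,[447.3,186,66],down(27.2))
```

```text
[446.604 186.247  69.955] 26.94292448692909 [-54.412  48.625  45.794 121.589 -61.764  37.859 -27.415]
shift [0.001 0.001 0.004] rot [-0.004  0.002 -0.004]
```

{"api": "carry_out", "payload": {"steps": [0.0005, 0.0005, 0, 0, 0, 0, 1, 0, 0, 0, 0, 0, 0, 0, 0, 0, 0, 0, 0, 0, 0, 0, 0, 0, 0, 0, 0, 0, 0, 0, 0, 0, 0, 0, 0, 0, 0, 0, 0, 0, 0, 0], "newtons": 50}}

```text
t: 20.95
ee_pos: [446.8, 186.1, 69.5]
ee_rot: [[0.891, 0.453, -0.004], [0.453, -0.891, 0.002], [-0.002, -0.004, -1.0]]
contact_force: [-1.1, 1.1, 6.4]
opening: 63.9
grip_force: 53.6
```

{"api": "carry_out", "payload": {"steps": [0, 0, -0.02, 0, 0, 0, 0, 0, 0, -0.05, 0, 0, 0, 0, 0, 0, -0.06, 0, 0, 0, 0, 0, 0, -0.035, 0, 0, 0, 0, 0, 0, 0, 0, 0, 0, 0]}}

```text
t: 21.58
ee_pos: [448.4, 185.9, 235.7]
ee_rot: [[0.891, 0.454, -0.001], [0.454, -0.891, 0.003], [0.001, -0.003, -1.0]]
contact_force: [-0.2, 0.3, -2.8]
opening: 63.7
grip_force: 56.8
```

Run:
```python
from h import *
s=ctrl.state(); print(s['ee_pos'],yaw(s),np.array(s['qpos']))
c=cam('wrist',s); im=ctrl.capture('wrist'); cv2.imwrite('pics/w9.png',im[:,:,::-1])
S=cam('side'); im=ctrl.capture('side'); cv2.imwrite('pics/side2.png',im[:,:,::-1])
```

```text
[448.425 185.926 235.727] 26.97311629794029 [-65.546  36.528  63.589 113.8   -40.51   55.586 -44.508]
```

{"api": "carry_out", "payload": {"steps": [0, 0, 0, 0, 0, -0.165, 0, 0, 0, 0, 0, 0, -0.165, 0, 0, 0, 0, 0, 0, -0.165, 0, 0, 0, 0, 0, 0, -0.165, 0, 0, 0, 0, 0, 0, -0.165, 0, 0, 0, 0, 0, 0, -0.165, 0, 0, 0, 0, 0, 0, -0.165, 0, 0, 0, 0, 0, 0, -0.165, 0, 0, 0, 0, 0, 0, 0, 0, 0, 0, 0, 0, 0, 0, 0]}}

```text
t: 22.92
ee_pos: [446.7, 185.3, 232.9]
ee_rot: [[-0.215, 0.977, -0.006], [0.977, 0.215, 0.0], [0.002, -0.006, -1.0]]
contact_force: [-0.5, 0.5, -2.4]
opening: 63.6
grip_force: 56.7
```

Run:
```python
from h import *
s=ctrl.state(); print(s['ee_pos'],yaw(s),np.array(s['qpos'])); tgt(s,[537.1,168.1,211],down(102.7)); print(down(102.7).T@(np.array([537.1,168.1,211])-s['ee_pos']))
```

```text
[446.663 185.314 232.871] 102.39457826566714 [-54.015  28.121  41.202 113.704 -25.041  47.581  13.659]
shift [-0.036  0.085  0.021] rot [-0.006 -0.002 -0.005]
[-36.675  84.44   21.871]
```

Now I'll stop just before the tip and look with the wrist camera at loop and hook together.

{"api": "carry_out", "payload": {"steps": [-0.0365, 0, 0, -0.006, -0.002, -0.005, 0, 0, 0.04, 0.011, 0, 0, 0, 0, 0, 0.044, 0.011, 0, 0, 0, 0, 0, 0, 0, 0, 0, 0, 0, 0, 0, 0, 0, 0, 0, 0]}}

```text
t: 23.55
ee_pos: [536.1, 168.3, 211.0]
ee_rot: [[-0.221, 0.975, -0.001], [0.975, 0.221, -0.001], [-0.0, -0.001, -1.0]]
contact_force: [0.4, 0.4, -2.7]
opening: 63.5
grip_force: 57.1
```

```bash
cat > loop.py <<'E'
from h import *
def rep():
    s=ctrl.state(); R=np.array(s['ee_rot']); p=np.array(s['ee_pos'])
    print(s['t'],p,yaw(s),np.array(s['qpos'])); lp=R@[51.5,0,22.5]+p
    u=np.array([-np.cos(np.radians(12.7)),-np.sin(np.radians(12.7))]); d=lp[:2]-[560.9,226.2]
    print('loop',lp,'out from post',94+d@u,'lateral(left +)',d@[-u[1]*-1*-1,u[0]*-1] )
    return s
E
python3 - <<'E'
from loop import *
s=rep(); R=np.array(s['ee_rot']);p=np.array(s['ee_pos'])
im=ctrl.capture('wrist'); c=cam('wrist',s); cv2.imwrite('pics/w10.png',im[:,:,::-1])
print('tip',proj(c,[560.9,226.2,202]),'post top',proj(c,[651,247,215]),'loop',proj(c,R@[51.5,0,22.5]+p),'handle end',proj(c,R@[78,0,22.5]+p))
d=ctrl.capture('side'); cv2.imwrite('pics/side3.png',d[:,:,::-1]); S=cam('side'); print('side tip',proj(S,[560.9,226.2,202]),'loop',proj(S,R@[51.5,0,22.5]+p))
q=proj(S,[560.9,226.2,202]).astype(int)
M=np.zeros((600,800,3),np.uint8); M[:300,:400]=cv2.resize(im,(400,300)); 
M[300:]=cv2.resize(d[q[1]-45:q[1]+45,q[0]-120:q[0]+120],(800,300),interpolation=cv2.INTER_CUBIC); x,y=proj(c,[560.9,226.2,202]).astype(int); x=np.clip(x,100,540); y=np.clip(y,75,405); M[:300,400:]=cv2.resize(im[y-75:y+75,x-100:x+100],(400,300),interpolation=cv2.INTER_CUBIC); print(x,y,q)
cv2.imwrite('pics/m4.png',M[:,:,::-1])
E
```

```text
23.55 [536.141 168.3   211.037] 102.77533636040387 [-44.324  35.627  38.239 103.731 -27.853  50.431  19.71 ]
loop [524.741 218.513 188.516] out from post 130.96450844841144 lateral(left +) -15.448216466867306
tip [400.642 198.883] post top [645.171 203.994] loop [314.439 192.417] handle end [314.327 132.684]
side tip [298.675 292.016] loop [320.642 295.353]
400 198 [298 292]
```

View pics/m4.png

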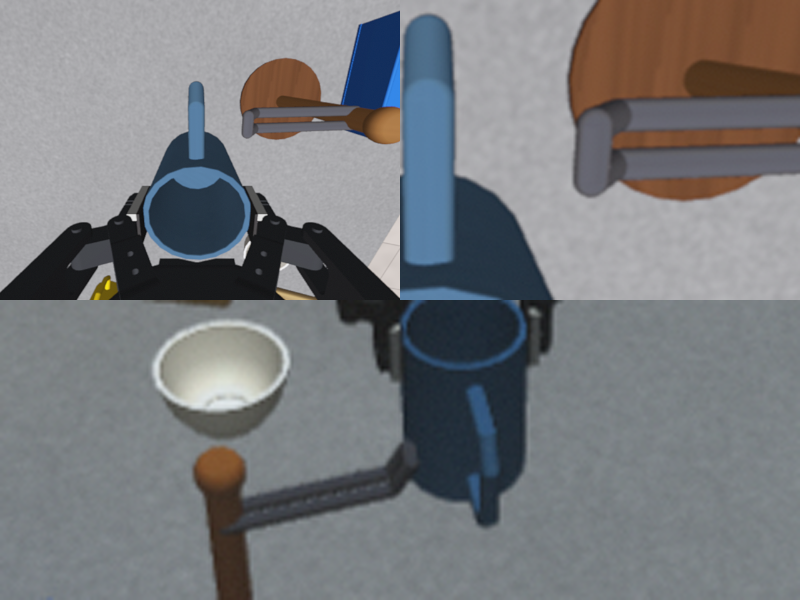

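Wrist view: the tip is at about (397,198), where predicted (401,199), level with the middle of the handle opening, and the hook runs straight along the tool's y. I'll thread the loop over it.

{"api": "carry_out", "payload": {"steps": [-0.0005, 0.0115, 0, 0, 0, 0, 0, 0, 0.0115, 0, 0, 0, 0, 0, 0, 0.0115, 0, 0, 0, 0, 0, 0, 0.0115, 0, 0, 0, 0, 0, 0, 0.0115, 0, 0, 0, 0, 0, 0, 0.0115, 0, 0, 0, 0, 0, 0, 0, 0, 0, 0, 0, 0, 0, 0, 0, 0, 0, 0, 0]}}

```text
t: 24.65
ee_pos: [604.1, 183.4, 211.8]
ee_rot: [[-0.222, 0.975, 0.001], [0.975, 0.222, 0.0], [0.0, 0.001, -1.0]]
contact_force: [0.0, -0.6, -1.9]
opening: 63.8
grip_force: 57.0
```

Run:
```python
from loop import *
s=rep(); print(s['contact_force'],s['torque'])
im=ctrl.capture('wrist'); cv2.imwrite('pics/w11.png',im[:,:,::-1])
```

```text
24.65 [604.107 183.377 211.79 ] 102.84224769055203 [-40.845  40.905  37.364  92.547 -28.534  56.347  18.733]
loop [592.679 233.598 189.301] out from post 61.37207334511632 lateral(left +) 14.203628720087853
[ 0.004 -0.61  -1.901] [-0.068 -0.004  0.002]
```

{"api": "carry_out", "payload": {"steps": [0, 0, 0.0145, 0, 0, 0, 0, 0, 0, 0, 0, 0, 0, 0, -0.0023, 0, 0.0087, 0, 0.17, 0, 0, -0.0023, 0, 0.0087, 0, 0.17, 0, 0, 0, 0, 0, 0, 0, 0, 0, 0, 0, 0, 0, 0, 0, 0]}}

```text
t: 25.45
ee_pos: [605.2, 181.3, 179.9]
ee_rot: [[-0.211, 0.975, -0.073], [0.919, 0.224, 0.325], [0.333, 0.002, -0.943]]
contact_force: [-0.4, 0.2, -1.6]
opening: 63.8
grip_force: 59.8
```

```bash
cat > hk.py <<'E'
from loop import *
s=rep(); R=np.array(s['ee_rot']);p=np.array(s['ee_pos'])
st=np.array([np.cos(np.radians(12.7)),np.sin(np.radians(12.7)),0]); tip=np.array([560.9,226.2,0])
# hook axis point at the tool's y=0 plane
out=np.dot(tip-R@[50,0,18]-p,-st)+94; H=tip+st*(94-out); H[2]=170+12*out/85
print('out',out,'hook in tool',R.T@(H-p),'(opening x33.5..68.5 z-3.5..48.5)','tilt',np.degrees(np.arcsin(R[2,0])),s['contact_force'])
print('down 1mm in tool',R.T@[0,0,-1])
E
python3 hk.py
```

```text
25.45 [605.193 181.34  179.896] 102.95775584406357 [-22.92   41.856  23.843  94.445 -42.521  57.747  35.703]
loop [592.666 235.973 175.805] out from post 60.862617162249485 lateral(left +) 16.51780518215876
out 127.14203321143182 hook in tool [ 53.415 -66.267  10.173] (opening x33.5..68.5 z-3.5..48.5) tilt 19.426222688198 [-0.448  0.168 -1.583]
down 1mm in tool [-0.333 -0.002  0.943]
```

```bash
sed -i 's/^out=.*/out=94-np.dot(R@[50,0,18]+p-tip*[1,1,0],st)/; s/^# hook.*//' hk.py; python3 hk.py
```

```text
25.45 [605.193 181.34  179.896] 102.95775584406357 [-22.92   41.856  23.843  94.445 -42.521  57.747  35.703]
loop [592.666 235.973 175.805] out from post 60.862617162249485 lateral(left +) 16.51780518215876Traceback (most recent call last):
  File "hk.py", line 6, in <module>
    print('out',out,'hook in tool',R.T@(H-p),'(opening x33.5..68.5 z-3.5..48.5)','tilt',np.degrees(np.arcsin(R[2,0])),s['contact_force'])
                                        ^
NameError: name 'H' is not defined
```

{"api": "carry_out", "payload": {"steps": [-0.0023, 0, 0.0087, 0, 0.17, 0, 0, -0.0023, 0, 0.0087, 0, 0.17, 0, 0, 0, 0, 0, 0, 0, 0, 0, 0, 0, 0, 0, 0, 0, 0]}}

```text
t: 25.95
ee_pos: [604.3, 186.4, 163.0]
ee_rot: [[-0.178, 0.974, -0.14], [0.758, 0.227, 0.612], [0.628, 0.003, -0.778]]
contact_force: [0.1, 0.8, -1.6]
opening: 63.7
grip_force: 59.9
```

```bash
python3 hk.py
```

```text
25.95 [604.333 186.367 162.963] 103.23277578141364 [ -8.235  47.313  13.423  93.554 -53.585  65.671  49.757]
loop [592.    239.16  177.771] out from post 60.81179957469499 lateral(left +) 19.480189204533268Traceback (most recent call last):
  File "hk.py", line 6, in <module>
    print('out',out,'hook in tool',R.T@(H-p),'(opening x33.5..68.5 z-3.5..48.5)','tilt',np.degrees(np.arcsin(R[2,0])),s['contact_force'])
                                        ^
NameError: name 'H' is not defined
```

```bash
sed -i 's/^out=.*/&\nH=tip+st*(94-out); H[2]=170+12*out\/85/' hk.py; python3 hk.py
```

```text
25.95 [604.333 186.367 162.963] 103.23277578141364 [ -8.235  47.313  13.423  93.554 -53.585  65.671  49.757]
loop [592.    239.16  177.771] out from post 60.81179957469499 lateral(left +) 19.480189204533268
out 60.790576094425234 hook in tool [47.49  -0.018 18.224] (opening x33.5..68.5 z-3.5..48.5) tilt 38.877258766409966 [ 0.05   0.781 -1.621]
down 1mm in tool [-0.628 -0.003  0.778]
```

{"api": "carry_out", "payload": {"steps": [-0.0025, 0, 0.0031, 0, 0, 0, 0, -0.0025, 0, 0.0031, 0, 0, 0, 0, -0.0013, 0, 0.0016, 0, 0, 0, 0, -0.0006, 0, 0.0008, 0, 0, 0, 0, 0, 0, 0, 0, 0, 0, 0]}}

```text
t: 26.58
ee_pos: [604.7, 183.4, 151.0]
ee_rot: [[-0.174, 0.975, -0.139], [0.758, 0.222, 0.613], [0.629, 0.002, -0.777]]
contact_force: [-0.7, -0.2, -2.4]
opening: 63.3
grip_force: 59.9
```

```bash
python3 hk.py
```

```text
26.575 [604.664 183.434 151.038] 102.92193588883197 [ -7.765  48.262  13.141  93.856 -54.118  64.917  50.76 ]
loop [592.593 236.263 165.934] out from post 60.869588845303305 lateral(left +) 16.784798753931838
out 60.86389283638821 hook in tool [57.246  0.02  10.866] (opening x33.5..68.5 z-3.5..48.5) tilt 38.969688829984634 [-0.724 -0.225 -2.412]
down 1mm in tool [-0.629 -0.002  0.777]
```

{"api": "carry_out", "payload": {"steps": [0.0016, 0, 0.0013, 0, 0, 0, 0, -0.0006, 0, 0.0008, 0, 0, 0, 0, -0.0006, 0, 0.0008, 0, 0, 0, 0, -0.0006, 0, 0.0008, 0, 0, 0, 0, 0, 0, 0, 0, 0, 0, 0]}}

```text
t: 27.2
ee_pos: [604.1, 185.6, 148.0]
ee_rot: [[-0.174, 0.975, -0.139], [0.758, 0.222, 0.614], [0.629, 0.002, -0.777]]
contact_force: [-0.1, 1.3, -2.8]
opening: 63.6
grip_force: 59.9
```

```bash
python3 hk.py
```

```text
27.2 [604.101 185.606 147.966] 102.92451701161528 [ -7.888  48.463  13.016  94.022 -54.339  64.569  50.938]
loop [592.026 238.432 162.868] out from post 60.94654400709638 lateral(left +) 18.775504647396847
out 60.94004535724981 hook in tool [57.441  0.018  7.066] (opening x33.5..68.5 z-3.5..48.5) tilt 38.97625215450708 [-0.118  1.336 -2.814]
down 1mm in tool [-0.629 -0.002  0.777]
```

{"api": "carry_out", "payload": {"steps": [-0.0006, 0, 0.0008, 0, 0, 0, 0, -0.0006, 0, 0.0008, 0, 0, 0, 0, -0.0006, 0, 0.0008, 0, 0, 0, 0, 0, 0, 0, 0, 0, 0, 0]}}

```text
t: 27.7
ee_pos: [604.2, 185.9, 145.4]
ee_rot: [[-0.174, 0.975, -0.139], [0.757, 0.223, 0.614], [0.629, 0.002, -0.777]]
contact_force: [-0.7, -0.5, 0.2]
opening: 63.9
grip_force: 60.2
```

```bash
python3 hk.py
```

```text
27.7 [604.165 185.905 145.429] 102.94727972899061 [ -7.85   48.674  12.933  94.071 -54.486  64.392  51.171]
loop [592.081 238.719 160.365] out from post 60.829860589233576 lateral(left +) 19.067901056637133
out 60.823935546609434 hook in tool [58.807  0.027  4.969] (opening x33.5..68.5 z-3.5..48.5) tilt 39.01240255234009 [-0.717 -0.464  0.159]
down 1mm in tool [-0.629 -0.002  0.777]
```

The handle now carries the load on the hook. I'll open, wait for the mug to settle, then back off along the tool axis.

{"api": "carry_out", "payload": {"steps": [0, 0, 0, 0, 0, 0, 0.87, 0, 0, 0, 0, 0, 0, 1, 0, 0, 0, 0, 0, 0, 1, 0, 0, 0, 0, 0, 0, 1, 0, 0, 0, 0, 0, 0, 1, 0, 0, 0, 0, 0, 0, 1, 0, 0, 0, 0, 0, 0, 1]}}

```text
t: 28.58
ee_pos: [604.1, 185.8, 145.1]
ee_rot: [[-0.174, 0.975, -0.139], [0.758, 0.222, 0.614], [0.629, 0.002, -0.777]]
contact_force: [0.3, -0.1, 0.2]
opening: 85.4
grip_force: 0.0
```

{"api": "carry_out", "payload": {"steps": [0, 0, -0.015, 0, 0, 0, 1, 0, 0, -0.02, 0, 0, 0, 1, 0, 0, -0.03, 0, 0, 0, 1, 0, 0, -0.04, 0, 0, 0, 1, 0, 0, -0.04, 0, 0, 0, 1, 0, 0, 0, 0, 0, 0, 1]}}

```text
t: 29.32
ee_pos: [626.6, 92.2, 261.2]
ee_rot: [[-0.175, 0.976, -0.13], [0.761, 0.218, 0.612], [0.625, 0.008, -0.78]]
contact_force: [-0.1, -0.9, -0.2]
opening: 85.3
grip_force: 0.0
```

Run:
```python
from h import *
s=ctrl.state(); print(s['t'],s['ee_pos'],np.array(s['qpos']))
for cn in ('side','top'):
    ims=[ctrl.capture(cn)]; cv2.imwrite(f'pics/{cn}9.png',ims[0][:,:,::-1])
    for n in ('blue_mug','crank','yellow_mug','tumbler','coffee_jar','sugar_bowl'): print(cn,n,[(np.round(r['position']),round(r['confidence'],2)) for r in ctrl.look_for(n,cn)[:2]])
    if cn=='side':
        h=cv2.cvtColor(ims[0],cv2.COLOR_RGB2HSV); m=((h[...,0]>98)&(h[...,0]<115)&(h[...,1]>90)).astype(np.uint8)
        n,l,st,ce=cv2.connectedComponentsWithStats(m); print([(st[i].tolist(),ce[i]) for i in range(1,n) if st[i,4]>150])
        S=cam('side'); print('hook at 60 out',proj(S,[593,234,178]),'root',proj(S,[645,246,171]),'tip',proj(S,[561,226,200]))
```

```text
29.325 [626.583  92.239 261.194] [ -1.867  42.792  17.024  84.749 -47.162  79.092  45.439]
side blue_mug [(array([596., 254., 134.]), 0.9)]
side crank [(array([ 696., -207.,  146.]), 0.52)]
side yellow_mug [(array([ 431., -196.,   71.]), 0.56)]
side tumbler [(array([530., 432., 102.]), 0.77)]
side coffee_jar [(array([ 530., -412.,   70.]), 0.67)]
side sugar_bowl [(array([704., -23.,  34.]), 0.64), (array([644., 257.,  12.]), 0.45)]
[([327, 0, 64, 30, 1849], array([358.256,  14.18 ])), ([560, 0, 41, 33, 843], array([582.005,  12.484])), ([261, 294, 40, 62, 1791], array([280.387, 326.735])), ([63, 337, 137, 114, 12689], array([134.129, 393.666]))]
hook at 60 out [279.604 304.893] root [248.181 311.849] tip [298.653 292.797]
top blue_mug [(array([592., 208., 138.]), 0.77)]
top crank [(array([ 707., -220.,  159.]), 0.68)]
top yellow_mug [(array([ 425., -223.,   30.]), 0.81), (array([ 522., -426.,  108.]), 0.59)]
top tumbler [(array([533., 459.,  84.]), 0.87)]
top coffee_jar [(array([ 518., -430.,  108.]), 0.93), (array([591., 211., 139.]), 0.53)]
top sugar_bowl [(array([685., -21.,  21.]), 0.46)]
```

{"api": "carry_out", "payload": {"steps": [0, 0, -0.04, 0, 0, 0, 1, 0, 0, -0.04, 0, 0, 0, 1, 0, 0, 0, 0, 0, 0, 1, 0, 0, 0, 0, 0, 0, 1, 0, 0, 0, 0, 0, 0, 1, 0, 0, 0, 0, 0, 0, 1, 0, 0, 0, 0, 0, 0, 1, 0, 0, 0, 0, 0, 0, 1, 0, 0, 0, 0, 0, 0, 1, 0, 0, 0, 0, 0, 0, 1, 0, 0, 0, 0, 0, 0, 1, 0, 0, 0, 0, 0, 0, 1]}}

```text
t: 31.52
ee_pos: [635.3, 47.7, 320.0]
ee_rot: [[-0.174, 0.975, -0.139], [0.758, 0.222, 0.614], [0.629, 0.002, -0.777]]
contact_force: [0.0, 0.4, -0.6]
opening: 85.6
grip_force: 0.0
```

Run:
```python
from h import *
for k in range(6):
    im=ctrl.capture('side'); h=cv2.cvtColor(im,cv2.COLOR_RGB2HSV); m=((h[...,0]>98)&(h[...,0]<115)&(h[...,1]>90)).astype(np.uint8)
    n,l,st,ce=cv2.connectedComponentsWithStats(m); print([(st[i].tolist(),ce[i]) for i in range(1,n) if 150<st[i,4]<5000 and st[i,1]>200])
cv2.imwrite('pics/sideA.png',im[:,:,::-1])
ctrl.capture('top')
for cn in('side','top'): print([(np.round(r['position']),round(r['confidence'],2)) for n in('sugar_bowl','blue_mug','crank') for r in ctrl.look_for(n,cn)[:1]])
print(ctrl.state()['t'],ctrl.state()['ee_pos'])
```

```text
[([262, 292, 39, 61, 1751], array([280.496, 324.786]))]
[([262, 292, 39, 61, 1725], array([280.456, 324.357]))]
[([262, 292, 39, 61, 1750], array([280.536, 324.754]))]
[([262, 292, 39, 61, 1727], array([280.547, 324.443]))]
[([262, 292, 39, 61, 1732], array([280.469, 324.491]))]
[([262, 292, 39, 61, 1740], array([280.563, 324.553]))]
[(array([702., -19.,  34.]), 0.62), (array([593., 248., 137.]), 0.65), (array([ 679., -211.,  152.]), 0.93)]
[(array([531., 455.,  83.]), 0.56), (array([595., 210., 137.]), 0.9)]
32.175 [635.33   47.681 320.024]
```

The mug hangs still at about 137 mm height, the crank is seated and the bystanders have not moved. I'll hand in.

```bash
python3 -c "
from bench import ctrl
print(ctrl.finish_job())"
```

```text
the job is handed in; nothing more can be done
None
```

The crank is fully home on the mill's shaft and released, and the blue mug hangs still by its handle on the stand's hook. The bystanders read in place in the last checks, and I handed the job in at about 32 s.

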